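Lay the wipes carton on its back against the stop rail

ROBOT

A 6-joint arm with a two-finger parallel gripper is mounted at the origin on the work surface. World frame = base frame: x ahead of the robot, y to its left, z up, the work surface at z = 0. Lengths are in mm, angles in rad, forces in N, time in s.
With the tool pointing down it reaches from about 350 to 875 mm from the base axis. Payload 4.2 kg.
Tool frame: the origin (TCP) lies midway between the tips of the shut fingers; the grasp point (between the pads) lies 19 mm behind it; z points along the fingers, y is the direction in which the jaws open and shut (so a half turn about z gives the same grasp; the last joint's range is limited). The gripper opens to 85 mm and grips with 20 to 120 N. Pads are 22 mm wide; open, the fingers measure 114 mm over their backs; the gripper's body (76 mm by 85 mm) begins 54 mm behind the grasp point. The pads swing forward as they close: fully open they stand 13 mm farther back than shut.
Start: joints at [-1.001, 0.385, 0.008, 0, -1.194, -0.259], TCP at [191.153, -595.029, 231.312] pointing down, gripper open.
Joint ranges: [-3.14, 3.14], [-1.21, 2.06], [-1.07, 1.41], [-3.16, 2.05], [-2.99, -0.16], [-3.1, 3.1]. Speed limits (rad/s): [2.79, 2.79, 3.14, 3.14, 3.14, 3.14].

INTERFACE

Orientations are given as a unit quaternion [x, y, z, w].
In Python, from plant import sensors, imaging, r gives the robot as it stands. The module is installed in compiled form; this text tells all that it offers.
- The arm moves only by the tool servo_tool, never from a script. Its argument "targets" is a list of rows, each a list of 2 entries, a list of its own where there are three numbers: the shift along the tool's x, y, z in units of 40 mm (1.0 is 40 mm), then the turn, a rotation vector about the tool's x, y, z in units of 5 degrees (1.0 is 5 degrees). In form: [[[dx, dy, dz], [wx, wy, wz]], ...]. A call has 1 to 12 rows; each row shifts and turns the commanded pose from where the row before left it, along the tool's axes as they then stand; what a row does not reach is not made up. A row lasts 1/12 s, in which the tool goes at most 41.7 mm and 7.16 degrees, less where a joint would pass 70% of its speed; a pose out of reach is approached as far as the arm can. A call is refused whole if a number of a shift passes 1 or a number of a turn 1, either way. A call with a gripper value outside its range is refused whole. "grip" is the opening in per cent of the stroke, from 0 (shut) to 100 (fully open), set as the call begins (left out, the last holds). The fingers move at their own pace and stop on an object; "squeeze" is the grip in N (left out, the last holds). Time passes only in rows, so rows that do not move let the fingers close. It gives the time, the measured TCP pose, the force and the opening at its end, in the units of the state.
- sensors.sense(): the state, without advancing time (a new reading comes with each control period).
- imaging.grab_frame(name): name is "scene" or "top" or "wrist"; returns the picture (384x512x3 uint8, red, green, blue); there is no depth.
- imaging.camera_model(name): a dict with "K" (3x3 intrinsics, pixels), "R" (3x3) and "t" (3): a world point X has camera coordinates R X + t. Camera axes: x right, y down, z forward; pixel columns grow to the right and rows downward; lengths in mm; the calibration is good to about 2 mm. A picture is of the moment at which its call begins: read the wrist's pose just before it. camera_model takes no time and is no camera call; for the wrist camera it gives the pose at the moment of the call.
- r.sign_off(): hands the job in, once; it reports no verdict.
The state is a dict: "t": time; "joints": joint angles; "joint_vel": joint speeds; "tau": joint torques, N m; "ee_pos": TCP position; "tcp_rot": TCP orientation; "wrist_force": force on the tool from outside, world axes, zero at the start; "ft_torque": the same for the moment, N m; "grip_width": finger opening in mm.
Only numpy, scipy, OpenCV 4.12 (cv2) and the standard library are available. Lean on these libraries where they do the work, as an engineer would, in place of code of your own. Each camera call takes 0.05 s, during which the arm holds its last target.

TASK

The cardboard wipes carton has been left standing on its end on the bench mat. Push it over away from you onto its back, so that its oval slot faces up, then push it along the mat until its far end sits square and snug against the stop rail, with its whole end against the rail. Only push it: never pick it up or lift it off the mat, and leave everything else where it stands.

Things in the scene. Friction and masses are not known exactly. Their poses are not given: they have to be found in the camera images.
- mat: Fixed black rubber bench mat, 4 mm thick, with an aluminium stop rail along its far edge. Origin on the bench surface (z = 0); x axis points away from the robot towards the rail, z up. The mat reaches from x = -180 to +140 mm, y = +-190 mm. The rail's near face is the plane x = +120 mm; the rail is 260 mm long (y = +-130 mm), its top 34 mm above the bench.
- carton: Cardboard wipes carton, loose, 0.17 to 0.35 kg, standing on end on the mat: 50 deep (x), 100 wide (y), 150 mm tall (z). Origin: centre of the end it stands on. x points out of its plain back, roughly to the rail; the oval slot (38 x 98 mm with its rim) is on the -x face, towards the robot. Lying on its back, x points down, z to the rail, and the slot face is 54 mm above the bench.
- carton_center (a point): Centre of the carton, 75 mm up from the end it stands on. Lying on its back, the carton slides on the mat when its end nearest the robot is pushed (1 to 5 N).
- carton_top (a point): Centre of the carton's upper end (150 mm up), the end that goes against the rail. Tipped over, it comes to lie some 2 to 5 cm short of the rail.
- carton_heel (a point): Middle of the carton's back lower edge (x = +25 mm, z = 0 of the carton), about which it tips when pushed near the top of the slot face; past 0.32 rad it falls over by itself. It stays down on the mat all the time.
- vial: small amber glass vial with black cap, 26 across, 50 tall, standing on the mat left of the carton's path (mm); loose, to be left alone. Origin: centre of its underside
- dish: clear shallow round dish with lid, 57 across, 15 tall, lying on the mat right of the carton's path (mm); loose, to be left alone. Origin: centre of its underside
- jar: white-capped jar, 60 across, 85 tall, on the bench beside the mat (mm); loose, to be left alone. Origin: centre of its underside
- small_carton: smaller cardboard carton without a slot, 50 deep, 80 wide, 100 tall, on the bench beside the mat (mm); loose, to be left alone. Origin: centre of its underside
- eyepiece: black microscope eyepiece standing on its narrow end, 42 across, 62 tall, on the bench beside the mat (mm); loose, to be left alone. Origin: centre of its underside
- mouse: black computer mouse, about 100 x 58 x 32 high, on the bench to the left of the mat (mm); loose, to be left alone. Origin: centre of its underside
- glasses: safety glasses, 130 wide, 110 deep, 39 tall, on the bench beyond the stop rail (mm); loose, to be left alone. Origin: centre of its underside below the lenses, its x axis along the folded-out arms
Not all that is in view belongs to the job. Leave any red look-alike of the carton alone.

How it is judged:
By the outcome, as a careful person would: the job done as asked, in the order asked, and still so for the second after the job is handed in, with the robot touching nothing.
It also fails if it takes over 51 s, if anything falls off the work surface, if the arm or the gripper's body presses on something with over 40 N, if the wrist force passes 120 N, or if a joint passes its speed limit or range.

## Working session

There is one attempt and no reset: what is moved stays moved. The work goes in short steps, Python scripts to look and compute and a tool call to move; the robot and the scene stay as the last step left them, time stands still between calls to the robot, and variables do not carry over. Pictures are saved under pics/ and viewed, and the job is handed in when it is done.

Besides the shell and the picture viewer there is one more tool, called after "Call:" by a JSON object that holds its "api" and its "payload". servo_tool: Moves the arm, as the interface text tells. Its arguments: {"type":"object","properties":{"targets":{"type":"array"},"grip":{"type":"number"},"squeeze":{"type":"number"}},"required":["targets"]}

```bash
mkdir -p pics; ls
python3 - <<'E'
from plant import sensors, imaging, r
import cv2
for n in("scene","top"):
    im=imaging.grab_frame(n); cv2.imwrite(f"pics/{n}0.png",im[:,:,::-1])
    m=imaging.camera_model(n); print(n,m["K"],m["R"],m["t"])
s=sensors.sense(); print(s)
E
```

```text
pics
scene [[440.54571894   0.         257.01351649]
 [  0.         440.54571894 191.53958521]
 [  0.           0.           1.        ]] [[-0.85474659  0.51888647  0.01284918]
 [ 0.25385985  0.43951216 -0.86161722]
 [-0.45272889 -0.73320249 -0.50739596]] [ 428.87913853  -36.31760291 1379.14760588]
top [[407.15557385   0.         249.09309995]
 [  0.         407.15557385 198.31713718]
 [  0.           0.           1.        ]] [[ 0.02147632 -0.9996844  -0.01303318]
 [-0.98947197 -0.01938711 -0.14342022]
 [ 0.14312228  0.01597611 -0.98957606]] [  44.20422841  546.950923   1223.11976095]
{'t': 0.1, 'joints': array([-1.00139882e+00,  3.85460292e-01,  6.75862013e-03, -4.24309819e-04,
       -1.19396664e+00, -2.58610005e-01]), 'joint_vel': array([-0.00034676, -0.00253841,  0.00154907,  0.00090931, -0.00060373,
       -0.00083144]), 'tau': array([ 1.56130532e-04, -3.93320990e+01,  1.88928920e+01,  4.19793382e+00,
       -2.61990113e-03,  7.15210206e-06]), 'ee_pos': array([ 190.99457014, -594.56208964,  230.34271804]), 'tcp_rot': array([-1.54691737e-01,  9.87962323e-01,  9.36245865e-04, -1.95993042e-04]), 'wrist_force': array([-0.7623091 , -0.19045141,  0.07111243]), 'ft_torque': array([0.02826741, 0.00198215, 0.02162826]), 'grip_width': 85.44954291387585}
```

View pics/scene0.png

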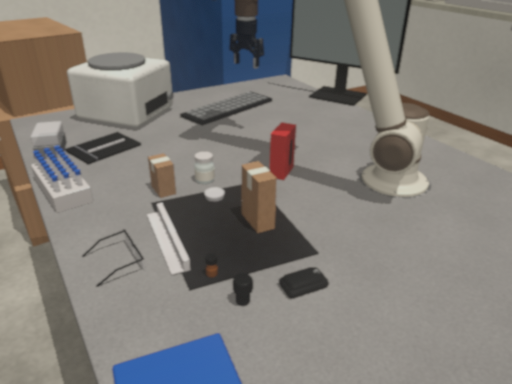

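View pics/top0.png

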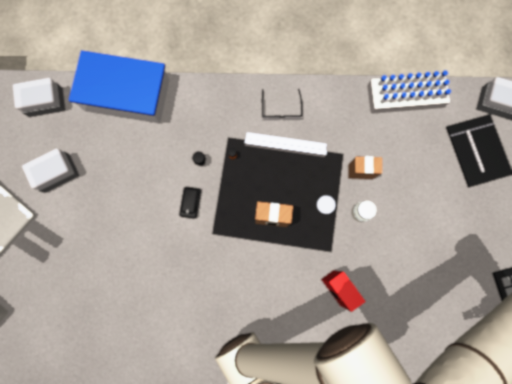

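Candidates for the carton are the tan box on the mat (top 274,213), the smaller tan box beside the mat (top 368,166) and the red box (top 345,290). I choose the one on the mat, and will check it in a close crop and measure it.

```bash
cat > h.py <<'E'
import numpy as np, cv2
from plant import sensors, imaging, r
def cast(m,uv,z):
    uv=np.atleast_2d(uv).astype(float)
    d=np.c_[uv,np.ones(len(uv))]@np.linalg.inv(m["K"]).T@m["R"]
    C=-m["R"].T@m["t"]
    return C+d*((z-C[2])/d[:,2])[:,None]
def proj(m,X):
    p=(np.atleast_2d(X)@m["R"].T+m["t"])@m["K"].T
    return p[:,:2]/p[:,2:]
E
python3 - <<'E'
from h import *
im=cv2.imread("pics/top0.png"); m=imaging.camera_model("top")
print("cam",-m["R"].T@m["t"])
hsv=cv2.cvtColor(im,cv2.COLOR_BGR2HSV)
roi=np.zeros(im.shape[:2],np.uint8); roi[125:255,208:350]=255
tan=cv2.inRange(hsv,(5,90,80),(25,255,255))&roi
rest=cv2.inRange(hsv,(0,0,0),(180,255,55))&roi
rest=cv2.morphologyEx(rest,cv2.MORPH_OPEN,np.ones((3,3)))
cs,_=cv2.findContours(rest,0,1); c=max(cs,key=cv2.contourArea)
h=cv2.convexHull(c); ap=cv2.approxPolyDP(h,4,True)[:,0]; print("mat px",ap.tolist()); print(cast(m,ap,4).round(1))
wh=cv2.inRange(hsv,(0,0,185),(180,60,255))&roi
cs,_=cv2.findContours(wh,0,1)
for c in cs:
    if cv2.contourArea(c)<60: continue
    rr=cv2.minAreaRect(c); print("white",rr, cast(m,cv2.boxPoints(rr),34).round(1).tolist())
cs,_=cv2.findContours(tan,0,1)
for c in cs: print("tan",cv2.boundingRect(c),cv2.contourArea(c))
c1=cv2.resize(im[120:260,200:360],None,fx=5,fy=4.2*5/4.2,interpolation=cv2.INTER_CUBIC)[:600]
cv2.imwrite("pics/c1.png",cv2.resize(im[130:250,205:355],None,fx=5,fy=5,interpolation=cv2.INTER_CUBIC))
s=cv2.imread("pics/scene0.png")
cv2.imwrite("pics/c2.png",cv2.resize(s[140:290,140:330],None,fx=4,fy=4,interpolation=cv2.INTER_CUBIC))
E
```

```text
cam [ 365.18757884   35.25338206 1289.38997472]
mat px [[229, 139], [341, 155], [330, 249], [214, 232]]
[[ 745.2  125.7    4. ]
 [ 698.3 -237.8    4. ]
 [ 396.  -200.3    4. ]
 [ 441.5  164.4    4. ]]
white ((278.5, 189.49998474121094), (140.99996948242188, 128.99996948242188), -0.0) [[372.2, 177.5, 34.0], [781.5, 192.3, 34.0], [789.2, -257.9, 34.0], [381.4, -252.4, 34.0]]
tan (278, 203, 16, 23) 247.5
tan (254, 201, 16, 23) 259.0
tan (349, 165, 1, 12) 0.0
```

View pics/c1.png

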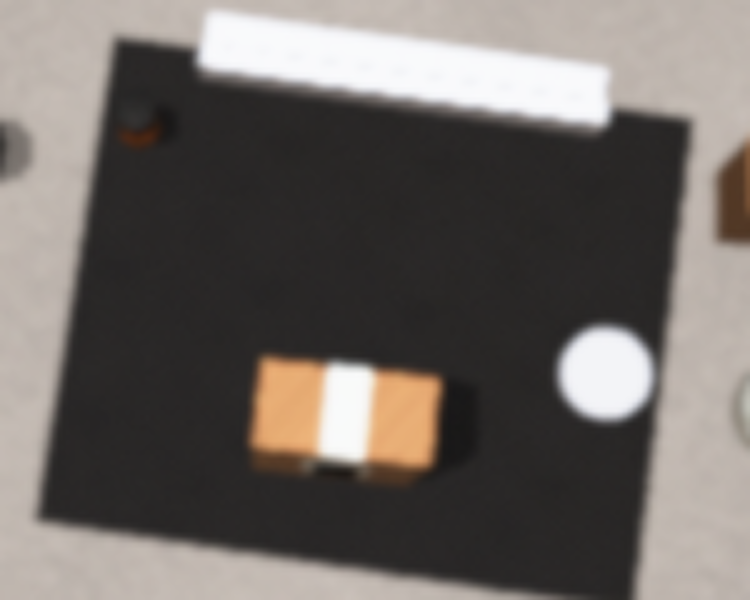

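View pics/c2.png

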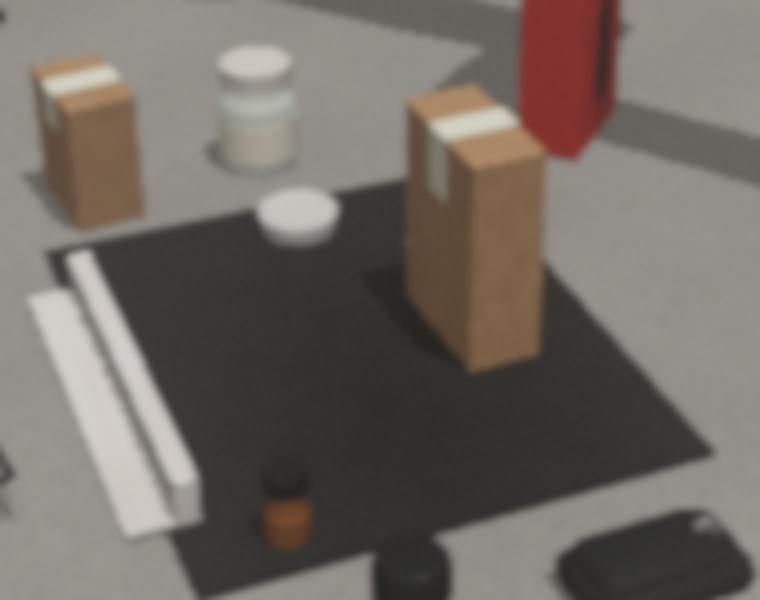

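The crops confirm the choice: the tan box with white tape stands on the mat, top face centre at about (274,212) in the top view, with the slot rim just visible on the near side. Now precise poses.

```bash
cat >> h.py <<'E'
def up(im,f=4): return cv2.resize(im,None,fx=f,fy=f,interpolation=cv2.INTER_CUBIC)
def dn(p,f=4): return (np.asarray(p,float)+.5)/f-.5
E
python3 - <<'E'
from h import *
im=cv2.imread("pics/top0.png"); m=imaging.camera_model("top")
U=up(im); hsv=cv2.cvtColor(U,cv2.COLOR_BGR2HSV)
def fit(pts): 
    vx,vy,x,y=cv2.fitLine(np.float32(pts),cv2.DIST_HUBER,0,.01,.01).ravel(); return np.array([x,y]),np.array([vx,vy])
g=cv2.cvtColor(U,cv2.COLOR_BGR2GRAY)
roi=np.zeros_like(g); roi[128*4:256*4,206*4:352*4]=255
b=(g<95).astype(np.uint8)*255&roi
b=cv2.morphologyEx(b,cv2.MORPH_CLOSE,np.ones((5,5)));
cs,_=cv2.findContours(b,0,1)
c=max(cs,key=cv2.contourArea); ap=cv2.approxPolyDP(cv2.convexHull(c),14,True)[:,0]; W=cast(m,dn(ap),4); print(W.round(1), [np.linalg.norm(W[i]-W[i-1]).round(1) for i in range(len(W))])
for mask,z,name in ((cv2.inRange(hsv,(0,0,190),(180,60,255)),34,"rail"),(cv2.inRange(hsv,(0,0,150),(25,255,255)),154,"carton")):
    r2=np.zeros_like(g)
    if name=="rail": r2[130*4:157*4,242*4:329*4]=255
    else: r2[196*4:232*4,250*4:300*4]=255
    mask&=r2
    cs,_=cv2.findContours(mask,0,1); c=max(cs,key=cv2.contourArea)
    w=cast(m,dn(c[:,0]),z)[:,:2].astype(np.float32)
    rr=cv2.minAreaRect(w); print(name,rr,cv2.boxPoints(rr).round(1).tolist())
# dish, vial
mk=cv2.inRange(hsv,(0,0,170),(180,60,255)); r2=np.zeros_like(g); r2[190*4:220*4,312*4:338*4]=255
cs,_=cv2.findContours(mk&r2,0,1); c=max(cs,key=cv2.contourArea); print("dish",cast(m,dn(cv2.minEnclosingCircle(c)[0]),19),cv2.minEnclosingCircle(c)[1]/4)
print("vial cap approx",cast(m,[205+138/5,130+112/5],54))
E
```

```text
[[ 749.   127.9    4. ]
 [ 700.4 -241.5    4. ]
 [ 391.  -201.4    4. ]
 [ 438.7  168.7    4. ]] [np.float64(313.0), np.float64(372.5), np.float64(312.0), np.float64(373.2)]
rail ((740.7874145507812, -53.4434814453125), (278.4783630371094, 78.48370361328125), 85.6827621459961) [[691.2000122070312, -189.3000030517578], [769.4000244140625, -195.1999969482422], [790.4000244140625, 82.4000015258789], [712.0999755859375, 88.4000015258789]]
carton ((491.614990234375, -16.104820251464844), (101.29248046875, 54.79231262207031), 84.56045532226562) [[459.5, -63.900001525878906], [514.0999755859375, -69.0999984741211], [523.7000122070312, 31.700000762939453], [469.1000061035156, 36.900001525878906]]
dish [[ 534.8005867  -185.29336767   19.        ]] 9.201070785522461
vial cap approx [[687.52321832 109.73917453  54.        ]]
```

Run:
```python
from h import *
a=imaging.camera_model("top");b=imaging.camera_model("scene")
# red box top far corner etc.
for n in("top","scene"):
    im=cv2.imread(f"pics/{n}0.png");hsv=cv2.cvtColor(im,cv2.COLOR_BGR2HSV)
    k=cv2.inRange(hsv,(0,150,60),(4,255,255))|cv2.inRange(hsv,(174,150,60),(180,255,255))
    cs,_=cv2.findContours(k,0,1);c=max(cs,key=cv2.contourArea);print(n,cv2.boundingRect(c))
for z in (100,150): 
    w=cast(a,[[325,277],[337,271],[363,302],[350,311]],z);print(z,w.round(0).tolist(),proj(b,w).round().tolist())
# carton cross-check
c,s=np.cos(-.095),np.sin(-.095)
X=[[494+c*x-s*y,-16.3+s*x+c*y,z] for z in(4,154) for x in(-25,25) for y in(-50,50)]
print(proj(b,X).round(1).tolist()); print(proj(a,X).round(1).tolist())
```

```text
top (323, 271, 42, 40)
scene (271, 124, 23, 55)
100 [[314.0, -168.0, 100.0], [331.0, -202.0, 100.0], [246.0, -275.0, 100.0], [221.0, -238.0, 100.0]] [[282.0, 152.0], [271.0, 149.0], [281.0, 135.0], [294.0, 138.0]]
150 [[316.0, -159.0, 150.0], [333.0, -192.0, 150.0], [251.0, -262.0, 150.0], [227.0, -226.0, 150.0]] [[284.0, 138.0], [273.0, 135.0], [283.0, 122.0], [296.0, 125.0]]
[[256.6, 209.7], [273.5, 228.9], [240.0, 213.9], [256.0, 233.7], [257.4, 160.9], [275.5, 177.8], [239.6, 164.5], [256.8, 182.1]]
[[286.4, 226.3], [254.9, 222.6], [288.1, 210.6], [256.7, 207.0], [290.6, 222.2], [255.0, 218.1], [292.4, 204.5], [257.0, 200.5]]
```

Call:
{"api": "servo_tool", "payload": {"targets": [[[-0.4, 0.51, 0], [0, 0, 0]], [[-0.4, 0.51, 0], [0, 0, 0]], [[-0.4, 0.51, 0], [0, 0, 0]], [[-0.4, 0.51, 0], [0, 0, 0]], [[-0.4, 0.51, 0], [0, 0, 0]], [[-0.4, 0.51, 0], [0, 0, 0]], [[-0.4, 0.51, 0], [0, 0, 0]], [[-0.4, 0.51, 0], [0, 0, 0]], [[-0.4, 0.51, 0], [0, 0, 0]], [[-0.4, 0.51, 0], [0, 0, 0]], [[-0.4, 0.51, 0], [0, 0, 0]], [[-0.4, 0.51, 0], [0, 0, 0]]], "grip": 60}}

```text
t: 1.1
ee_pos: [299.0, -301.9, 231.0]
tcp_rot: [-0.155, 0.988, 0.0, -0.0]
wrist_force: [0.3, -0.3, 0.1]
grip_width: 51.2
```

Call:
{"api": "servo_tool", "payload": {"targets": [[[-0.4, 0.51, 0], [0, 0, 0]], [[-0.4, 0.51, 0], [0, 0, 0]], [[-0.4, 0.51, 0], [0, 0, 0]], [[-0.4, 0.51, 0], [0, 0, 0]], [[-0.4, 0.51, 0], [0, 0, 0]], [[-0.4, 0.51, 0], [0, 0, 0]], [[-0.4, 0.51, 0], [0, 0, 0]], [[-0.4, 0.51, 0], [0, 0, 0]], [[-0.4, 0.51, 0], [0, 0, 0]], [[-0.4, 0.51, 0], [0, 0, 0]], [[-0.4, 0.51, 0], [0, 0, 0]], [[-0.4, 0.51, 0], [0, 0, 0]]]}}

```text
t: 2.1
ee_pos: [406.9, -10.2, 231.1]
tcp_rot: [-0.155, 0.988, 0.0, -0.0]
wrist_force: [0.7, -0.1, 0.2]
grip_width: 51.4
```

Call:
{"api": "servo_tool", "payload": {"targets": [[[0, 0, 0], [0, 0, 0.93]], [[0, 0, 0], [0, 0, 0.93]], [[0, 0, 0], [0, 0, 0.93]], [[0, 0, 0], [0, 0, 0.93]], [[0, 0, 0], [0, 0, 0.93]], [[0, 0, 0], [0, 0, 0]], [[0, 0, 0], [0, 0, 0]]]}}

```text
t: 2.68
ee_pos: [406.8, -11.5, 231.1]
tcp_rot: [0.046, 0.999, -0.0, -0.0]
wrist_force: [0.5, -0.4, -0.6]
grip_width: 51.1
```

Call:
{"api": "servo_tool", "payload": {"targets": [[[0, 0.08, 0.4], [0, 0, 0]], [[0, 0, 0.4], [0, 0, 0]], [[0, 0, 0.4], [0, 0, 0]], [[0, 0, 0.4], [0, 0, 0]], [[0, 0, 0.4], [0, 0, 0]], [[0, 0, 0.3], [0, 0, 0]], [[-0.25, 0, 0], [0, 0, 0]], [[-0.25, 0, 0], [0, 0, 0]], [[-0.25, 0, 0], [0, 0, 0]], [[-0.1, 0, 0], [0, 0, 0]], [[-0.1, 0, 0], [0, 0, 0]], [[0, 0, 0], [0, 0, 0]]]}}

```text
t: 3.68
ee_pos: [446.4, -11.9, 139.7]
tcp_rot: [0.048, 0.999, 0.0, 0.001]
wrist_force: [-0.9, 0.7, -0.3]
grip_width: 51.4
```

Run:
```python
from h import *
im=imaging.grab_frame("scene"); cv2.imwrite("pics/s1.png",cv2.resize(im[90:290,140:400],None,fx=3,fy=3)[:,:,::-1])
```

```text
(no output)
```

View pics/s1.png

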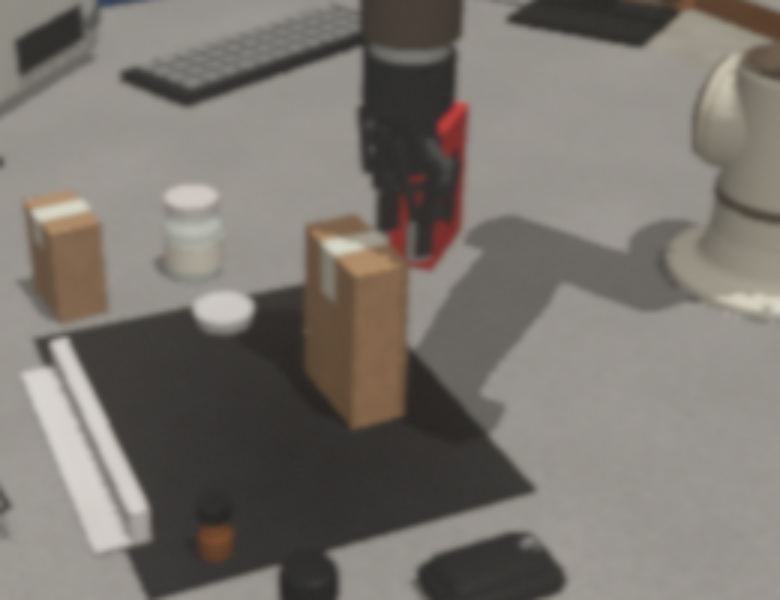

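The fingers are just behind the upright carton, centred on it. Now tipping slowly.

Call:
{"api": "servo_tool", "payload": {"targets": [[[-0.1, 0, 0], [0, 0, 0]], [[-0.1, 0, 0], [0, 0, 0]], [[-0.1, 0, 0], [0, 0, 0]], [[-0.1, 0, 0], [0, 0, 0]], [[-0.1, 0, 0], [0, 0, 0]], [[-0.1, 0, 0], [0, 0, 0]], [[-0.1, 0, 0], [0, 0, 0]], [[-0.1, 0, 0], [0, 0, 0]]]}}

```text
t: 4.4
ee_pos: [477.5, -14.9, 139.3]
tcp_rot: [0.047, 0.999, 0.0, 0.0]
wrist_force: [-1.0, -0.7, 0.6]
grip_width: 51.2
```

Run:
```python
from h import *
im=imaging.grab_frame("scene"); cv2.imwrite("pics/s2.png",cv2.resize(im[90:290,140:400],None,fx=3,fy=3)[:,:,::-1])
```

```text
(no output)
```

View pics/s2.png

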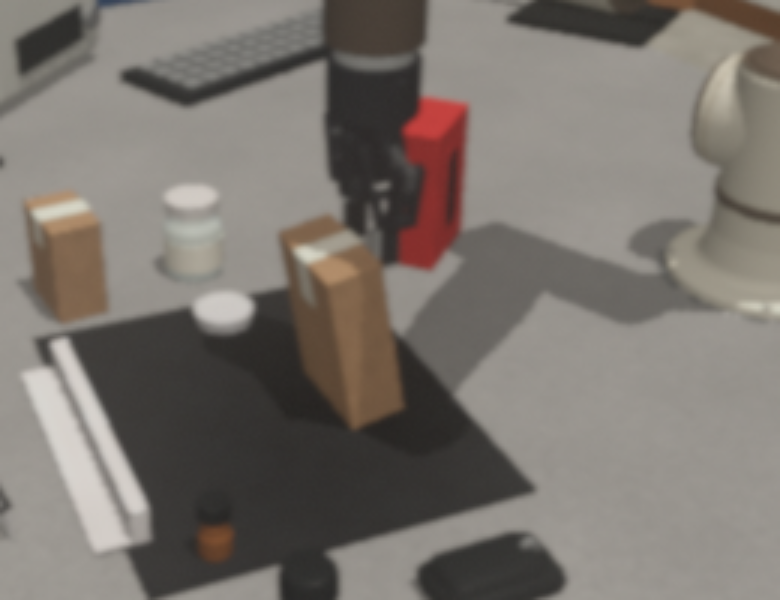

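It is tipping about its heel without sliding (~0.15 rad). Continuing.

Call:
{"api": "servo_tool", "payload": {"targets": [[[-0.1, 0, 0], [0, 0, 0]], [[-0.1, 0, 0], [0, 0, 0]], [[-0.1, 0, 0], [0, 0, 0]], [[-0.1, 0, 0], [0, 0, 0]], [[-0.1, 0, 0], [0, 0, 0]], [[-0.1, 0, 0], [0, 0, 0]], [[-0.1, 0, 0], [0, 0, 0]], [[0, 0, 0], [0, 0, 0]], [[0, 0, 0], [0, 0, 0]], [[0, 0, 0], [0, 0, 0]], [[0, 0, 0], [0, 0, 0]], [[0, 0, 0], [0, 0, 0]]]}}

```text
t: 5.45
ee_pos: [504.7, -17.6, 139.4]
tcp_rot: [0.047, 0.999, 0.0, 0.0]
wrist_force: [-0.4, 0.3, 0.4]
grip_width: 51.3
```

Run:
```python
from h import *
im=imaging.grab_frame("scene"); cv2.imwrite("pics/s3.png",cv2.resize(im[90:290,140:400],None,fx=3,fy=3)[:,:,::-1])
```

```text
(no output)
```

View pics/s3.png

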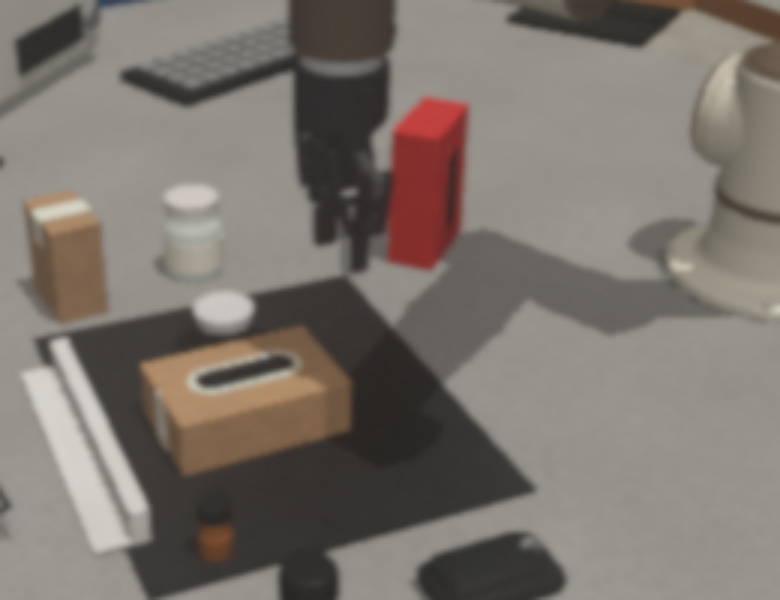

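The carton lies on its back, slot up, vial and dish untouched. I back off and measure from above.

Call:
{"api": "servo_tool", "payload": {"targets": [[[0.5, 0, 0], [0, 0, 0]], [[0.5, 0, 0], [0, 0, 0]], [[0.5, 0, 0], [0, 0, 0]], [[0.3, 0, 0], [0, 0, 0]], [[0.2, 0, 0], [0, 0, 0]], [[0, 0, 0], [0, 0, 0]], [[0, 0, 0], [0, 0, 0]]]}}

```text
t: 6.08
ee_pos: [425.8, -9.8, 139.7]
tcp_rot: [0.047, 0.999, 0.0, 0.001]
wrist_force: [0.4, 0.1, -0.1]
grip_width: 51.2
```

```bash
cat > meas.py <<'E'
from h import *
import sys
m=imaging.camera_model("top"); im=imaging.grab_frame("top")[:,:,::-1].copy(); cv2.imwrite(f"pics/t{sys.argv[1]}.png",im)
cv2.imwrite(f"pics/tc{sys.argv[1]}.png",cv2.resize(im[125:250,205:355],None,fx=5,fy=4.8,interpolation=cv2.INTER_CUBIC) if 0 else up(im[125:255,205:355],4))
U=up(im); hsv=cv2.cvtColor(U,cv2.COLOR_BGR2HSV)
k=cv2.inRange(hsv,(5,80,145),(25,255,255)); roi=np.zeros_like(k); roi[130*4:250*4,240*4:315*4]=255; k&=roi
cs,_=cv2.findContours(k,0,1); c=max(cs,key=cv2.contourArea)
w=cast(m,dn(c[:,0]),54)[:,:2].astype(np.float32)
rr=cv2.minAreaRect(w);B=cv2.boxPoints(rr);print(rr,B.round(1).tolist())
c_,s_=np.cos(-.13),np.sin(-.13); O=np.array([589.6,-39.2]); R=np.array([[c_,s_],[-s_,c_]])
M=(B-O)@R.T; print("mat frame corners",M.round(1).tolist())
fe=M[np.argsort(M[:,0])[2:]]; ne=M[np.argsort(M[:,0])[:2]]
for n,e in(("far",fe),("near",ne)):
    e=e[np.argsort(e[:,1])]; print(n,e.mean(0).round(1),"yaw rel mat",-np.arctan2(e[1,0]-e[0,0],e[1,1]-e[0,1]).round(4))
print(sensors.sense()["ee_pos"].round(1))
E
python3 meas.py 1
```

```text
((591.9454345703125, -25.097789764404297), (101.65589141845703, 154.92518615722656), 84.52440643310547) [[510.0, -68.30000305175781], [664.2000122070312, -83.0999984741211], [673.9000244140625, 18.100000381469727], [519.7000122070312, 32.900001525878906]]
mat frame corners [[-75.2, -39.2], [79.7, -33.8], [76.2, 67.8], [-78.7, 62.4]]
far [77.9 17. ] yaw rel mat 0.0344
near [-76.9  11.6] yaw rel mat 0.0344
[426.2  -9.8 139.7]
```

View pics/tc1.png

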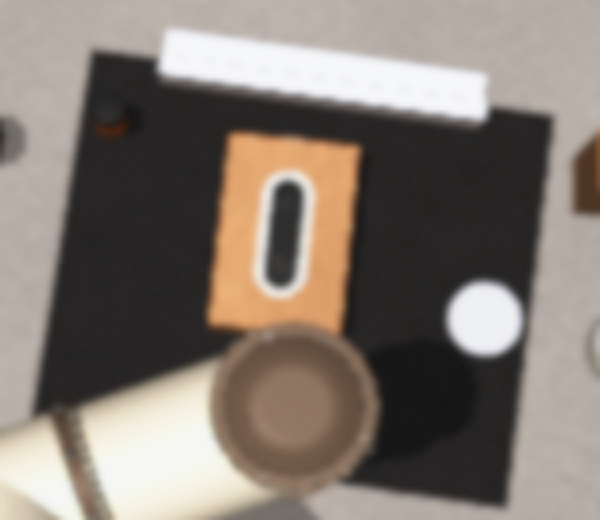

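Call:
{"api": "servo_tool", "payload": {"targets": [[[0, 0.13, 0.3], [0, 0, 0.41]], [[0, 0, 0.5], [0, 0, 0]], [[0, 0, 0.5], [0, 0, 0]], [[0, 0, 0.5], [0, 0, 0]], [[0, 0, 0.5], [0, 0, 0]], [[0, 0, 0.4], [0, 0, 0]], [[0, 0, 0.2], [0, 0, 0]], [[0, 0, 0.12], [0, 0, 0]], [[0, 0, 0], [0, 0, 0]], [[0, 0, 0], [0, 0, 0]]]}}

```text
t: 6.97
ee_pos: [426.5, -4.6, 18.8]
tcp_rot: [0.065, 0.998, 0.0, 0.0]
wrist_force: [0.6, 0.7, 1.0]
grip_width: 51.1
```

Call:
{"api": "servo_tool", "payload": {"targets": [[[-0.2, 0, 0], [0, 0, 0]], [[-0.3, 0, 0], [0, 0, 0]], [[-0.3, 0, 0], [0, 0, 0]], [[-0.3, 0, 0], [0, 0, 0]], [[-0.2, 0, 0], [0, 0, 0]], [[-0.1, 0, 0], [0, 0, 0]], [[-0.1, 0, 0], [0, 0, 0]], [[0, 0, 0], [0, 0, 0]], [[0, 0, 0], [0, 0, 0]]]}}

```text
t: 7.72
ee_pos: [484.9, -12.7, 18.6]
tcp_rot: [0.065, 0.998, -0.0, -0.0]
wrist_force: [-1.3, -0.7, 0.3]
grip_width: 51.0
```

Run:
```python
from h import *
im=imaging.grab_frame("scene"); cv2.imwrite("pics/s4.png",cv2.resize(im[90:290,140:400],None,fx=3,fy=3)[:,:,::-1])
s=sensors.sense();p=s["ee_pos"][:2]-[589.6,-39.2];print(p@[.9916,-.1296],p@[.1296,.9916],s["wrist_force"])
```

```text
-107.51162516968094 12.674624908189683 [ 0.40275413 -0.17963283  0.29293241]
```

View pics/s4.png

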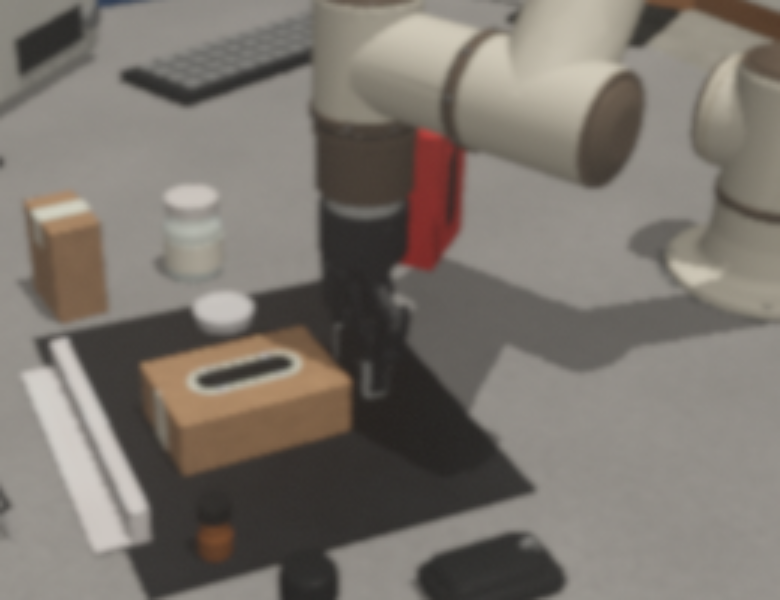

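The fingers stand behind the near end, about 20 mm clear. Push.

Call:
{"api": "servo_tool", "payload": {"targets": [[[-0.1, 0, 0], [0, 0, 0]], [[-0.1, 0, 0], [0, 0, 0]], [[-0.1, 0, 0], [0, 0, 0]], [[-0.1, 0, 0], [0, 0, 0]], [[-0.1, 0, 0], [0, 0, 0]], [[-0.1, 0, 0], [0, 0, 0]], [[-0.1, 0, 0], [0, 0, 0]], [[-0.1, 0, 0], [0, 0, 0]], [[-0.1, 0, 0], [0, 0, 0]], [[-0.1, 0, 0], [0, 0, 0]], [[-0.1, 0, 0], [0, 0, 0]], [[-0.1, 0, 0], [0, 0, 0]]]}}

```text
t: 8.77
ee_pos: [533.3, -19.0, 18.4]
tcp_rot: [0.065, 0.998, 0.0, 0.0]
wrist_force: [-1.1, 0.1, -0.8]
grip_width: 51.6
```

```bash
python3 meas.py 2
python3 - <<'E'
from h import *
s=sensors.sense();p=s["ee_pos"][:2]-[589.6,-39.2];print(p@[.9916,-.1296],p@[.1296,.9916],s["wrist_force"])
E
```

```text
((654.5554809570312, -36.286163330078125), (102.2197265625, 83.8011245727539), 83.28465270996094) [[607.0, -82.0999984741211], [690.2000122070312, -91.9000015258789], [702.0999755859375, 9.600000381469727], [618.9000244140625, 19.399999618530273]]
mat frame corners [[22.8, -40.3], [106.6, -39.3], [105.3, 63.0], [21.5, 61.9]]
far [105.9  11.8] yaw rel mat 0.0128
near [22.1 10.8] yaw rel mat 0.0128
[534.3 -18.9  18.5]
-57.430240961684355 12.93780562330543 [9.09809204e-01 6.03911971e-01 2.67043292e-04]
```

View pics/tc2.png

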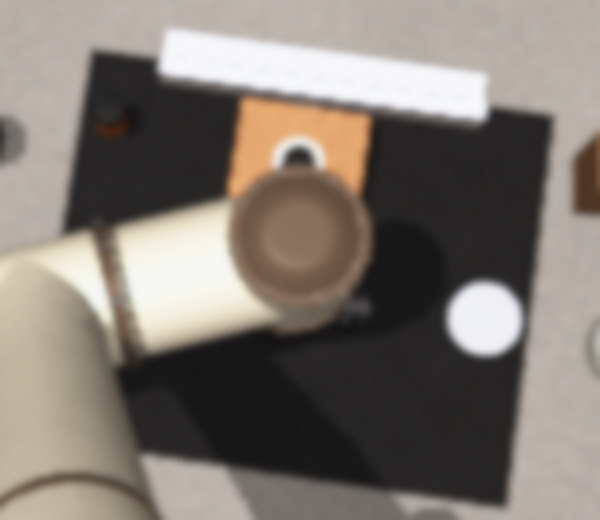

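It slides and is squaring up; about 15 mm to go. Now slower.

Call:
{"api": "servo_tool", "payload": {"targets": [[[-0.07, 0, 0], [0, 0, 0]], [[-0.07, 0, 0], [0, 0, 0]], [[-0.07, 0, 0], [0, 0, 0]], [[-0.05, 0, 0], [0, 0, 0]], [[-0.05, 0, 0], [0, 0, 0]], [[0, 0, 0], [0, 0, 0]]]}}

```text
t: 9.32
ee_pos: [545.7, -20.5, 18.6]
tcp_rot: [0.065, 0.998, 0.0, 0.0]
wrist_force: [-0.7, -0.2, -0.3]
grip_width: 51.4
```

Call:
{"api": "servo_tool", "payload": {"targets": [[[-0.03, 0, 0], [0, 0, 0]], [[-0.03, 0, 0], [0, 0, 0]], [[0, 0, 0], [0, 0, 0]], [[0, 0, 0], [0, 0, 0]]]}}

```text
t: 9.65
ee_pos: [547.7, -20.8, 18.6]
tcp_rot: [0.065, 0.998, 0.0, 0.0]
wrist_force: [-0.5, -0.2, 0.6]
grip_width: 51.2
```

Call:
{"api": "servo_tool", "payload": {"targets": [[[-0.03, 0, 0], [0, 0, 0]], [[-0.02, 0, 0], [0, 0, 0]], [[-0.02, 0, 0], [0, 0, 0]]]}}

```text
t: 9.9
ee_pos: [548.7, -21.2, 18.4]
tcp_rot: [0.065, 0.998, -0.0, -0.002]
wrist_force: [-5.8, 4.0, 5.2]
grip_width: 51.2
```

Call:
{"api": "servo_tool", "payload": {"targets": [[[-0.02, 0, 0], [0, 0, 0]], [[-0.02, 0, 0], [0, 0, 0]]]}}

```text
t: 10.07
ee_pos: [548.7, -21.4, 18.3]
tcp_rot: [0.065, 0.998, -0.0, -0.003]
wrist_force: [-9.7, 4.1, 8.5]
grip_width: 51.0
```

```bash
python3 meas.py 3
python3 - <<'E'
from h import *
im=imaging.grab_frame("scene"); cv2.imwrite("pics/s5.png",cv2.resize(im[150:280,140:300],None,fx=4.6,fy=4.6,interpolation=cv2.INTER_CUBIC)[:,:,::-1])
s=sensors.sense();print(s["wrist_force"],s["ft_torque"])
E
```

```text
((672.3881225585938, -39.323326110839844), (102.9815444946289, 70.69743347167969), 83.47637176513672) [[631.4000244140625, -86.5], [701.7000122070312, -94.5], [713.4000244140625, 7.800000190734863], [643.0999755859375, 15.899999618530273]]
mat frame corners [[47.6, -41.4], [118.3, -40.3], [116.6, 62.7], [45.9, 61.5]]
far [117.4  11.2] yaw rel mat 0.0161
near [46.8 10. ] yaw rel mat 0.0161
[548.6 -21.4  18.2]
[-9.42517147  2.89956316  6.33216807] [1.05573208 2.27392618 0.18088493]
```

View pics/s5.png

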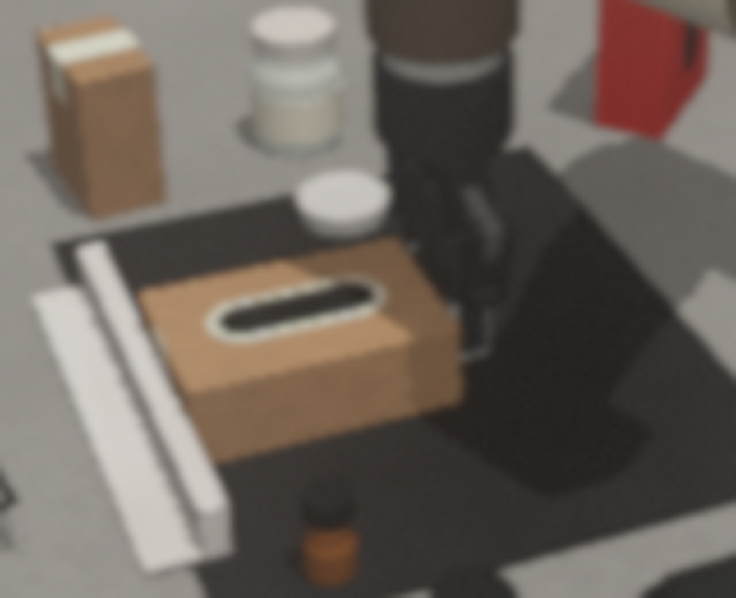

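View pics/tc3.png

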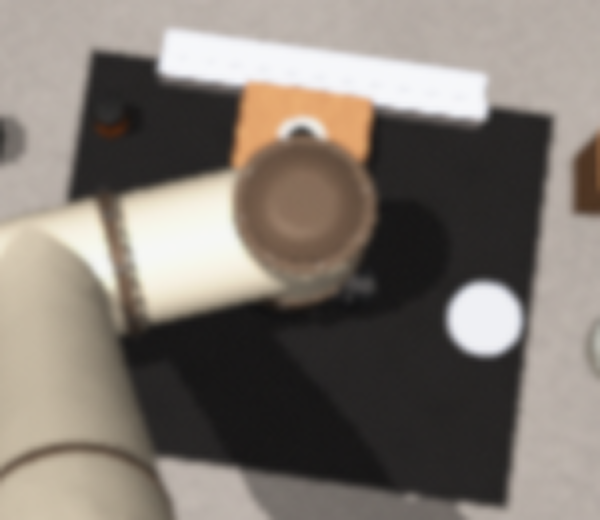

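It touches the rail at about 10 N. To let the rail itself set the squareness, I back off, shut the fingers, and measure, then press again at the middle.

Call:
{"api": "servo_tool", "payload": {"targets": [[[0.1, 0, 0], [0, 0, 0]], [[0.3, 0, 0], [0, 0, 0]], [[0.5, 0, 0], [0, 0, 0]], [[0.6, 0, 0], [0, 0, 0]], [[0.7, 0, 0], [0, 0, 0]], [[0.7, 0, 0], [0, 0, 0]], [[0.5, 0, 0], [0, 0, 0]], [[0, 0, 0], [0, 0, 0]], [[0, 0, 0], [0, 0, 0]], [[0, 0, 0], [0, 0, 0]]]}}

```text
t: 11.0
ee_pos: [419.0, -3.0, 19.0]
tcp_rot: [0.065, 0.998, 0.001, 0.002]
wrist_force: [-0.7, 0.0, -0.2]
grip_width: 51.3
```

```bash
python3 meas.py 4
python3 - <<'E'
from h import *
im=cv2.imread("pics/t4.png"); cv2.imwrite("pics/z4.png",up(im[132:200,240:335],8))
E
```

```text
((633.434326171875, -34.076629638671875), (103.09909057617188, 149.02328491210938), 82.75508117675781) [[553.0, -75.80000305175781], [700.9000244140625, -94.5999984741211], [713.9000244140625, 7.699999809265137], [566.0, 26.5]]
mat frame corners [[-31.5, -41.1], [117.5, -40.5], [117.1, 62.6], [-31.9, 62.0]]
far [117.3  11. ] yaw rel mat 0.0036
near [-31.7  10.5] yaw rel mat 0.0036
[419.   -3.1  18.9]
```

View pics/z4.png

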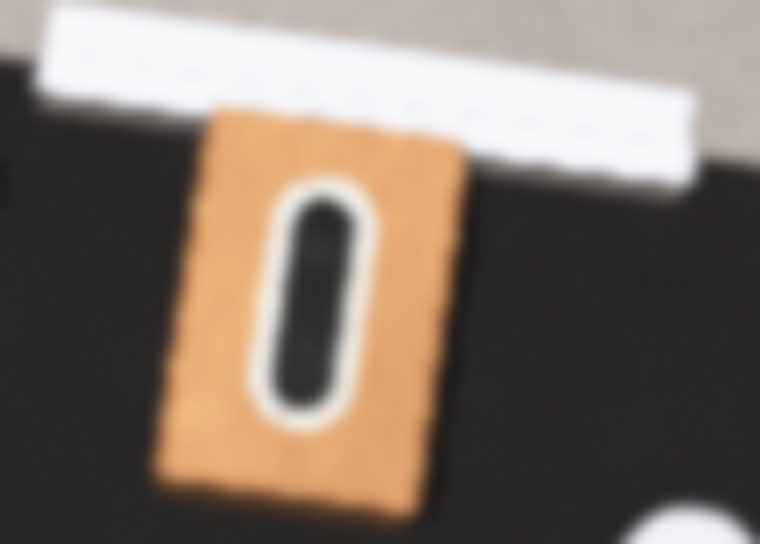

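Square and in contact to the eye (far end against the rail all along, within 0.004 rad). One gentle settling push at the middle with the fingers shut.

Call:
{"api": "servo_tool", "payload": {"targets": [[[0, -0.08, 0], [0, 0, 0]], [[0, 0, 0], [0, 0, 0]], [[0, 0, 0], [0, 0, 0]], [[-0.3, 0, 0], [0, 0, 0]], [[-0.5, 0, 0], [0, 0, 0]], [[-0.5, 0, 0], [0, 0, 0]], [[-0.5, 0, 0], [0, 0, 0]], [[-0.5, 0, 0], [0, 0, 0]], [[-0.3, 0, 0], [0, 0, 0]], [[-0.2, 0, 0], [0, 0, 0]], [[-0.1, 0, 0], [0, 0, 0]], [[0, 0, 0], [0, 0, 0]]], "grip": 0, "squeeze": 20}}

```text
t: 12.05
ee_pos: [531.9, -22.1, 18.2]
tcp_rot: [0.066, 0.998, -0.0, -0.0]
wrist_force: [1.1, 0.2, 0.5]
grip_width: 0.1
```

Call:
{"api": "servo_tool", "payload": {"targets": [[[-0.06, 0, 0], [0, 0, 0]], [[-0.06, 0, 0], [0, 0, 0]], [[-0.06, 0, 0], [0, 0, 0]], [[0, 0, 0], [0, 0, 0]]]}}

```text
t: 12.38
ee_pos: [539.0, -22.8, 18.7]
tcp_rot: [0.065, 0.998, 0.0, 0.0]
wrist_force: [0.4, 0.4, -0.7]
grip_width: -0.1
```

Call:
{"api": "servo_tool", "payload": {"targets": [[[-0.05, 0, 0], [0, 0, 0]], [[-0.05, 0, 0], [0, 0, 0]], [[-0.04, 0, 0], [0, 0, 0]], [[-0.03, 0, 0], [0, 0, 0]], [[0, 0, 0], [0, 0, 0]]]}}

```text
t: 12.8
ee_pos: [545.8, -23.8, 18.5]
tcp_rot: [0.065, 0.998, 0.0, 0.0]
wrist_force: [0.5, 0.4, 0.2]
grip_width: -0.4
```

Call:
{"api": "servo_tool", "payload": {"targets": [[[-0.03, 0, 0], [0, 0, 0]], [[-0.03, 0, 0], [0, 0, 0]], [[0, 0, 0], [0, 0, 0]]]}}

```text
t: 13.05
ee_pos: [548.1, -24.1, 18.5]
tcp_rot: [0.065, 0.998, 0.0, 0.0]
wrist_force: [0.5, 0.9, 0.5]
grip_width: 0.1
```

Call:
{"api": "servo_tool", "payload": {"targets": [[[-0.02, 0, 0], [0, 0, 0]], [[-0.02, 0, 0], [0, 0, 0]], [[0, 0, 0], [0, 0, 0]]]}}

```text
t: 13.3
ee_pos: [548.4, -24.4, 18.3]
tcp_rot: [0.065, 0.998, -0.0, -0.001]
wrist_force: [-3.7, 0.2, 2.2]
grip_width: -0.2
```

Call:
{"api": "servo_tool", "payload": {"targets": [[[-0.02, 0, 0], [0, 0, 0]], [[-0.02, 0, 0], [0, 0, 0]], [[0, 0, 0], [0, 0, 0]]]}}

```text
t: 13.55
ee_pos: [548.3, -24.6, 18.2]
tcp_rot: [0.066, 0.998, -0.0, -0.003]
wrist_force: [-7.0, 2.3, 5.6]
grip_width: 0.5
```

Call:
{"api": "servo_tool", "payload": {"targets": [[[-0.02, 0, 0], [0, 0, 0]], [[-0.02, 0, 0], [0, 0, 0]], [[0, 0, 0], [0, 0, 0]], [[0, 0, 0], [0, 0, 0]]]}}

```text
t: 13.88
ee_pos: [548.2, -24.7, 18.0]
tcp_rot: [0.066, 0.998, -0.001, -0.004]
wrist_force: [-11.2, 5.1, 8.5]
grip_width: -0.1
```

Call:
{"api": "servo_tool", "payload": {"targets": [[[0.05, 0, 0], [0, 0, 0]], [[0.1, 0, 0], [0, 0, 0]], [[0.3, 0, 0], [0, 0, 0]], [[0.5, 0, 0], [0, 0, 0]], [[0.6, 0, 0], [0, 0, 0]], [[0.6, 0, 0], [0, 0, 0]], [[0.5, 0, 0], [0, 0, 0]], [[0.3, 0, 0], [0, 0, 0]], [[0, 0, 0], [0, 0, 0]], [[0, 0, 0], [0, 0, 0]], [[0, 0, 0], [0, 0, 0]]]}}

```text
t: 14.8
ee_pos: [437.5, -8.9, 18.9]
tcp_rot: [0.065, 0.998, 0.0, 0.001]
wrist_force: [0.5, -0.4, -0.7]
grip_width: -0.3
```

```bash
python3 meas.py 5
python3 - <<'E'
from h import *
im=cv2.imread("pics/t5.png"); cv2.imwrite("pics/z5.png",up(im[132:200,240:335],8))
im=imaging.grab_frame("scene"); cv2.imwrite("pics/s6.png",cv2.resize(im[150:280,140:300],None,fx=4.6,fy=4.6,interpolation=cv2.INTER_CUBIC)[:,:,::-1])
E
```

```text
((633.4408569335938, -34.024925231933594), (102.99481964111328, 149.02328491210938), 82.75508117675781) [[553.0, -75.69999694824219], [700.9000244140625, -94.5], [713.9000244140625, 7.699999809265137], [566.0, 26.5]]
mat frame corners [[-31.5, -40.9], [117.5, -40.4], [117.1, 62.6], [-31.9, 62.0]]
far [117.3  11.1] yaw rel mat 0.0036
near [-31.7  10.5] yaw rel mat 0.0036
[437.5  -9.   18.8]
```

View pics/z5.png

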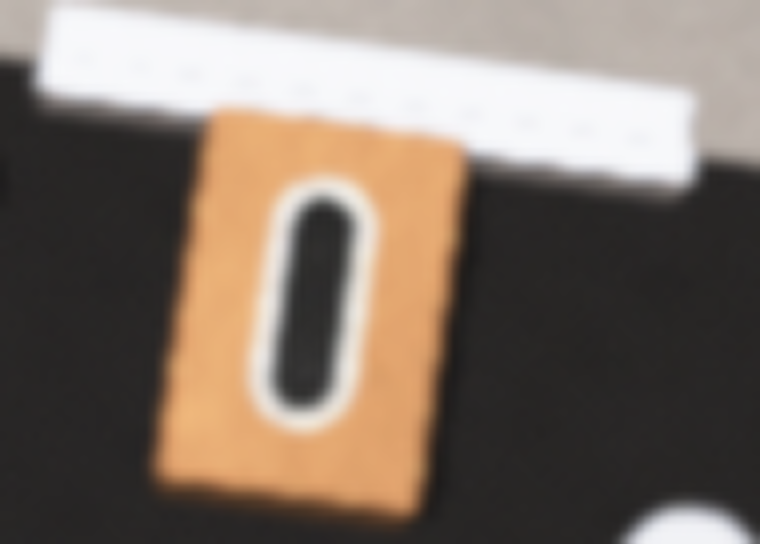

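View pics/s6.png

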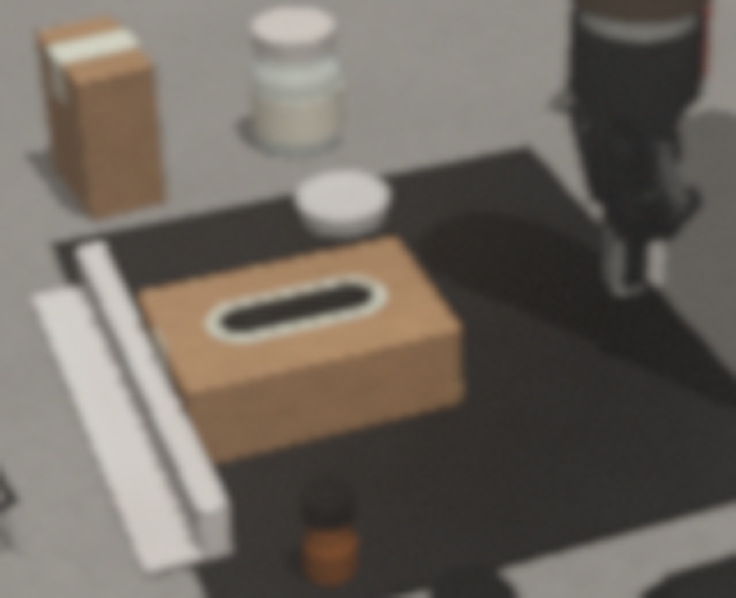

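Unchanged after the settling push: flat, slot up, full end against the rail. The fingers are clear by about 100 mm, so I hand in.

```bash
python3 -c "
from plant import r,sensors
print(sensors.sense()['wrist_force'],r.sign_off())"
```

```text
the job is handed in; nothing more can be done
[ 0.6106476  -0.11639372  0.68037019] None
```

I tipped the carton over its heel onto its back, slot up, and slid it to the rail with two parallel fingers. I finished with a gentle press at the middle of its near end, about 15 N at the wrist. The job was handed in at about 15 s of the 51 s allowed, with the robot touching nothing.

**Last checks:**
- **Squareness:** the top view gives 0.004 rad relative to the mat, which is within measuring error. The top-view and scene pictures show no gap at the rail.
- **Contact with the rail:** the camera puts the far end at 117 mm rather than 120 mm, within the roughly 2–3 mm error of the mat fit and calibration. The pushes stopped dead at the same place with rising force both times, and the settling press did not move the carton, so I take it as in contact.
- **Other things on the bench:** in the last pictures the vial, dish, jar and small carton appear unmoved. I did not re-measure them or check the mouse, eyepiece, glasses and red box specifically. The arm passed over or near the red box with clear height and no contact force showed.

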